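# Set the sliding stop of a gluing jig and clamp it

## Task

Set the gluing jig for the next strip: slide the loose steel stop along its slots until its pointer lines up with the tip of the pointed index tab (not the square one), then tighten the black square-headed clamp knob clockwise by feel until it clamps the stop firmly, without forcing it. Leave the stop lying flat with its pointer still on the tip, and do not disturb the weight, the block, the bottle or the wood strip around the jig.

Things in the scene. Friction and masses are not known exactly. Their poses are not given: they have to be found in the camera images.
- base: dark steel base plate of the jig, fixed, 12 mm high; spans x -50 to +130 and y -155 to +165 mm about its origin, which lies on the underside below the clamp stud. y is the direction in which the stop slides. A fixed guide pin, 8 mm diameter, stands 50 mm along +x from the stud, up to 20 mm above the origin.
- stop: loose steel angle, 0.4 to 0.75 kg, on the base plate: plate 6 mm thick, x -30 to +75, y -62 to +120 mm about its origin, with an upright fence (see stop_grip) across its +y end, y +110 to +120. Two 9.5 mm slots along y, around the 8 mm stud and the guide pin, let it slide 42 mm either way of centre. Origin: underside, midway along the stud's slot. Dry friction only.
- stop_grip (a point): point inside the upright fence of the stop, midway along its width and thickness, 36 mm above the stop's underside, 15 mm below the fence's top edge; the 10 mm thickness lies along y, the 105 mm width along x.
- stop_tip (a point): tip of the pointer of the stop, the small triangle on its +x edge, at the top of the 6 mm plate; frame as the base plate's.
- index_point_tip (a point): tip of the POINTED index tab: aluminium, 28 mm wide, 6 mm high, fixed on the base plate, tip towards -x, 18 to 35 mm to one side of the stud. The stop's pointer belongs at the same y in this frame (y is the slide direction); it then stands about 3 mm short of the tip in x.
- index_square_tip (a point): middle of the straight front edge of the SQUARE index tab (same size, no tip), on the other side; not used this time.
- knob: black clamp knob on the stud: round foot 40 mm diameter, neck 16 mm, square head above. Origin: centre of the foot's underside. Clockwise from above it sinks 2 mm per radian. The foot starts 0.7 to 3.7 mm above the stop's plate. Turns freely at 0.05 N m; once it bears the torque climbs: 0.4 to 0.6 N m while turning (less once held still) is firmly tight, 0.9 strains the jig. Stays where left.
- knob_grip (a point): centre of the knob's square grip head, on the axis, 30 mm above the foot's underside; head 26 x 26 mm, flats square to x and y, 26 mm high, its underside 17 mm above the foot's. It can be gripped afresh at every quarter turn.
- round_weight: bystander: black round steel weight, 72 mm diameter, 24 mm high, origin at its underside
- steel_block: bystander: dark steel block 75 x 50 x 30 mm, origin at its underside
- spray_bottle: bystander: white plastic bottle, 64 mm diameter, 170 mm high, origin at its underside
- wood_strip: bystander: light wood strip 200 x 35 x 6 mm, origin at its underside
Things that resemble listed ones, but are neither listed nor needed, are in the scene too. Of the things like the stop, leave any that is blue or purple; of the rest the smaller one is meant.

How it is judged:
On the way, in this order (a step that is already met when the one before it is completed fails the run):
1. the stop's pointer stands at the tip of the pointed tab (within 3 mm along the slide) with the knob not yet pressing on the stop (y of stop_tip in the frame of index_point_tip between -0.003 and 0.003 m and contact force between knob and stop below 5 N), for 0.2 s.
2. the knob clamps the stop (more than 25 N) (contact force between knob and stop above 25 N), for 0.2 s.
At the end, for the whole second after the job is handed in: The stop lies flat and at rest with its pointer within 3 mm of the pointed tab's tip along the slide, and the knob presses on it with more than 25 N (y of stop_tip in the frame of index_point_tip between -0.003 and 0.003 m and contact force between knob and stop above 25 N and angle between stop's own z axis and vertical below 0.03 rad and linear speed of stop below 0.01 m/s); the robot touches nothing.
It fails at once if the knob is forced (presses on the stop with more than 120 N) (contact force between knob and stop above 120 N).
It fails at once if a bystander is moved more than 20 mm (distance of any of round_weight, steel_block, spray_bottle, wood_strip from where it was at the start of the episode above 0.02 m).
It also fails if it takes over 58 s, if anything falls off the work surface, if the arm or the gripper's body presses on something with over 40 N, if the wrist force passes 120 N, or if a joint passes its speed limit or range.

## Robot

A 6-joint arm with a two-finger parallel gripper is mounted at the origin on the work surface. World frame = base frame: x ahead of the robot, y to its left, z up, the work surface at z = 0. Lengths are in m, angles in rad, forces in N, time in s.
With the tool pointing down it reaches from about 0.375 to 0.9 m from the base axis. Payload 3.1 kg.
Tool frame: the origin (TCP) lies on the centre line of the jaws, within the pads' length; the fingertips stand 22 mm ahead of it and the grasp point (between the pads) lies 3 mm ahead of it (finger_overhang is the distance from the TCP to the fingertips, in m); z points along the fingers, y is the direction in which the jaws open and shut (so a half turn about z gives the same grasp; the last joint's range is limited). The gripper opens to 85 mm and grips with 20 to 120 N. Pads are 22 mm wide; open, the fingers measure 114 mm over their backs; the gripper's body (76 mm by 85 mm) begins 54 mm behind the grasp point. The pads swing forward as they close: fully open they stand 13 mm farther back than shut.
Start: joints at [1.155, 0.527, 1.433, -0, 1.181, -0.178], TCP at [0.147, 0.608, 0.225] pointing down, gripper open.
Joint ranges: [-3.08, 3.08], [-0.75, 2.2], [0.22, 2.44], [-1.43, 4.57], [0, 2.65], [-2.85, 2.85]. Speed limits (rad/s): [2.79, 2.79, 3.14, 3.14, 3.14, 3.14].

## Interface

Orientations are given as [roll, pitch, yaw] about the fixed x, y, z axes, in that order (R = Rz(yaw) Ry(pitch) Rx(roll)).
In Python, from cell import * gives the robot as it stands. The module is installed in compiled form; this text tells all that it offers.
- The arm moves only by the tool apply_moves, never from a script. Its argument "motion" is a list of rows, each an object with "twist": the turn, a rotation vector about the tool's x, y, z in rad, a list of three; "dp": the shift along the tool's x, y, z in cm, a list of three; "grip": the finger opening in cm, from 0 to 8.54. A call has 1 to 10 rows; each row is the pose to reach, as a shift and turn from the pose measured when the call began, along the tool's axes at that moment; what a row does not reach only later rows make up. A row lasts 1/8 s, in which the tool goes at most 62.5 mm and 10.7 degrees, less where a joint would pass 70% of its speed; a pose out of reach is approached as far as the arm can. A call with a gripper value outside its range is refused whole. The fingers move at their own pace and stop on an object; "newtons" is the grip in N (left out, the last holds). Time passes only in rows, so rows that repeat a pose let the fingers close. It gives the time, the measured TCP pose, the force and the opening at its end, in the units of the state.
- get_obs(): the state, without advancing time (a new reading comes with each control period).
- get_image(name): name is "side" or "top"; returns (picture, depth): 480x640x3 uint8, red, green, blue; 480x640 float32, m along the optical axis (not along the pixel's ray), 0 where there is no reading.
- camera_info(name): a dict with "fx", "fy", "cx", "cy" (pixels), "k1" (the pictures are not rectified: a ray, as slopes to the right and down, at radius r is drawn at 1 + k1 r^2 times it, then the intrinsics apply), "rvec" (rotation vector, rad) and "tvec" (3), from world to camera coordinates, as OpenCV has them. Camera axes: x right, y down, z forward; pixel columns grow to the right and rows downward; lengths in m; the calibration is good to about 2 mm. A picture is of the moment at which its call begins. camera_info takes no time and is no camera call.
- job_done(): hands the job in, once; it reports no verdict.
Trained networks look in the newest picture that a camera, given by its name, has taken for a name from the list of things; names that differ only in an ending like _2 or _b are one class to them, and where a whole thing is asked for, a point or a joint stands for the part that bears it (a point fixed in the world has none). Each returns a list of dicts, best first, with "conf" (0 to 1); they miss things now and then, are a little off and sometimes report something else, mostly with a low value. They report only what shows in the picture. A call takes as long as a camera call. They do not tell look-alikes from the thing itself.
- trace(query, camera): "mask" (480x640 bool, what is visible of it) and "box" ([left, top, right, bottom] in pixels, round what is visible of it).
- place_of(query, camera): "at" ([row, column] in pixels: a listed point, or the origin of a listed thing).
The state is a dict: "time_s": time; "joint_positions": joint angles; "qd": joint speeds; "joint_efforts": joint torques, N m; "ee_pos": TCP position; "orientation": TCP orientation; "force": force on the tool from outside, world axes, zero at the start; "wrist_torque": the same for the moment, N m; "opening": finger opening in m.
Only numpy, scipy, OpenCV 4.12 (cv2) and the standard library are available. Lean on these libraries where they do the work, as an engineer would, in place of code of your own. Each camera call takes 0.05 s, during which the arm holds its last target.

## Working session

There is one attempt and no reset: what is moved stays moved. The work goes in short steps, Python scripts to look and compute and a tool call to move; the robot and the scene stay as the last step left them, time stands still between calls to the robot, and variables do not carry over. Pictures are saved under pics/ and viewed, and the job is handed in when it is done.

Besides the shell and the picture viewer there is one more tool, called in YAML: its name, and indented under it one key for each argument. apply_moves: Moves the arm, as the interface text tells. Its arguments: {"type":"object","properties":{"motion":{"type":"array","items":{"type":"object","properties":{"twist":{"type":"array","items":{"type":"number"}},"dp":{"type":"array","items":{"type":"number"}},"grip":{"type":"number"}}}},"newtons":{"type":"number"}},"required":["motion"]}

```bash
mkdir -p pics
cat > h.py <<'E'
from cell import *
import numpy as np, cv2
def cam(n):
    c=camera_info(n);K=np.array([[c['fx'],0,c['cx']],[0,c['fy'],c['cy']],[0,0,1.]])
    R=cv2.Rodrigues(np.array(c['rvec'],float))[0];t=np.array(c['tvec'],float)
    return K,float(c['k1']),R,t
def ray(n,px): # px (col,row)
    K,k,R,t=cam(n)
    u=cv2.undistortPoints(np.array([[px]],float),K,np.array([k,0,0,0.]))[0,0]
    return -R.T@t, R.T@np.array([u[0],u[1],1.])
def atz(n,px,z):
    o,d=ray(n,px); return o+d*(z-o[2])/d[2]
def atd(n,px,dep):
    o,d=ray(n,px); return o+d*dep
def proj(n,P):
    K,k,R,t=cam(n)
    return cv2.projectPoints(np.array(P,float).reshape(-1,3),cv2.Rodrigues(R)[0],t,K,np.array([k,0,0,0.]))[0].reshape(-1,2)
def tri(pts):
    A=np.zeros((3,3));b=np.zeros(3)
    for n,px in pts:
        o,d=ray(n,px);d/=np.linalg.norm(d);M=np.eye(3)-np.outer(d,d);A+=M;b+=M@o
    return np.linalg.solve(A,b)
def save(n,f,img=None):
    if img is None: img=get_image(n)[0]
    cv2.imwrite('pics/'+f,img[...,::-1])
E
python3 - <<'E'
from h import *
for n in('side','top'):
    im,d=get_image(n);save(n,n+'0.png',im);np.save(n+'d.npy',d);np.save(n+'i.npy',im)
    c=cam(n);print(n,-c[2].T@c[3],camera_info(n))
    for q in ['stop_grip','stop_tip','index_point_tip','index_square_tip','knob_grip','base','round_weight','steel_block','spray_bottle','wood_strip']:
        print(q,[(np.round(r['at'],1).tolist(),round(r['conf'],2)) for r in place_of(q,n)])
print(get_obs())
E
```

```text
side [ 0.42870517 -0.93890549  0.96746846] {'fx': 552.4968451782587, 'fy': 552.4968451782587, 'cx': 324.9987585501799, 'cy': 233.7374544062249, 'k1': -0.0327933266207459, 'rvec': array([ 2.32019091, -0.05728541,  0.0206048 ]), 'tvec': array([-0.47023723,  0.0837111 ,  1.33161415])}
stop_grip [([290.4, 503.5], 0.92), ([336.7, 272.9], 0.83), ([196.7, 204.3], 0.73), ([201.2, 348.9], 0.68), ([242.5, 353.8], 0.66)]
stop_tip [([238.5, 383.4], 0.79), ([391.1, 197.7], 0.74), ([348.8, 502.4], 0.71)]
index_point_tip [([236.1, 389.8], 0.43)]
index_square_tip [([225.2, 381.9], 0.6)]
knob_grip [([230.5, 352.6], 0.55), ([201.2, 351.5], 0.21)]
base [([241.4, 350.8], 0.65)]
round_weight [([404.6, 408.8], 0.97)]
steel_block [([398.9, 321.3], 0.9)]
spray_bottle [([156.6, 357.7], 0.92), ([243.6, 356.7], 0.52)]
wood_strip [([161.0, 289.3], 0.73)]
top [0.3833564  0.02025027 1.13379449] {'fx': 481.78869734871154, 'fy': 481.78869734871154, 'cx': 317.5082592560434, 'cy': 241.10234065648348, 'k1': 0.03303664545923311, 'rvec': array([ 2.15922099, -2.1871481 ,  0.1031042 ]), 'tvec': array([0.02539462, 0.488237
[... 588 characters left out ...]
, 0.81)]
{'time_s': 1.1, 'joint_positions': array([ 1.15550435e+00,  5.27465495e-01,  1.43268465e+00,  7.32059706e-06,
        1.18141423e+00, -1.78498524e-01]), 'qd': array([-2.61411671e-05, -1.48269660e-03,  1.25126720e-04, -1.56567213e-03,
        1.92417195e-03,  1.81992732e-03]), 'joint_efforts': array([ 9.97962488e-04, -4.42337573e+01, -1.78419632e+01, -1.43747020e-04,
        8.48258151e-04, -1.70852832e-05]), 'ee_pos': array([0.14657841, 0.6075518 , 0.22513652]), 'orientation': array([ 3.14156362e+00, -1.64453932e-06,  2.90479643e+00]), 'force': array([0.73727524, 0.18794134, 0.22008545]), 'wrist_torque': array([-0.00875168, -0.00477133, -0.00425584]), 'opening': 0.08511610240967603}
```

View pics/side0.png

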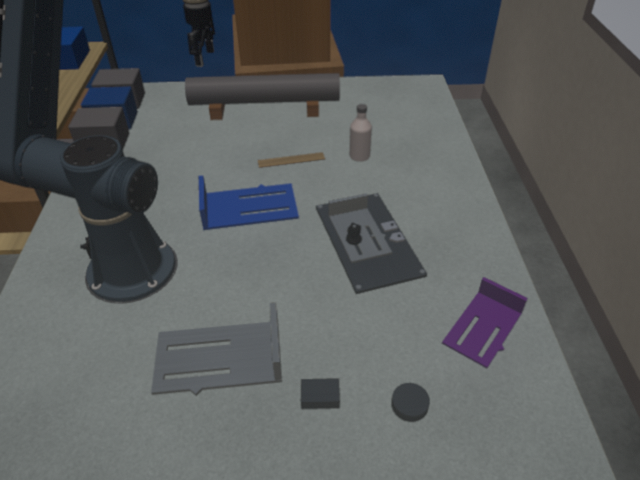

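View pics/top0.png

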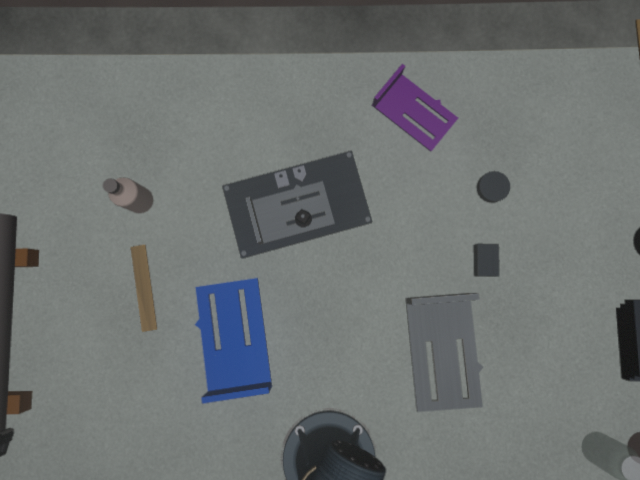

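Stop look-alikes in the top picture (column, row):
- blue (234,340): excluded
- purple (416,108): excluded
- large grey (445,350): too big
- grey on the dark base plate (292,212): the smaller one, so I choose this

The base plate's knob is at about (303,217), and the tabs are at about (281,178) and (299,173). Next is a close crop to check.

Run:
```python
from h import *
im=np.load('topi.npy')[140:265,215:380]
save('',"tc.png",cv2.resize(im,(792,600),interpolation=cv2.INTER_CUBIC))
im=np.load('sidei.npy')[185:295,305:435]
save('',"sc.png",cv2.resize(im,(709,600),interpolation=cv2.INTER_CUBIC))
d=np.load('topd.npy');
for p in[(303,217),(281,178),(299,173),(270,210),(255,220),(240,200),(360,200),(100,300)]:
    print(p,atd('top',p,d[p[1],p[0]]))
d=np.load('sided.npy')
for p in[(355,228),(355,250),(390,270),(390,320)]:
    print(p,atd('side',p,d[p[1],p[0]]))
```

```text
(303, 217) [0.53904042 0.05091745 0.06585295]
(281, 178) [0.63904661 0.10304393 0.01904852]
(299, 173) [0.65060195 0.06062966 0.01853458]
(270, 210) [0.56328772 0.12917536 0.01942614]
(255, 220) [0.53443286 0.15895459 0.0601323 ]
(240, 200) [0.58907437 0.20033225 0.01243156]
(360, 200) [ 0.58519437 -0.08207999  0.0140936 ]
(100, 300) [ 0.35988195  0.52635184 -0.00174453]
(355, 228) [0.5463552  0.04889789 0.06184627]
(355, 250) [0.54496105 0.01639622 0.01882109]
(390, 270) [ 0.62265137 -0.04864244  0.01247188]
(390, 320) [ 0.60482395 -0.18811354  0.00129391]
```

View pics/tc.png

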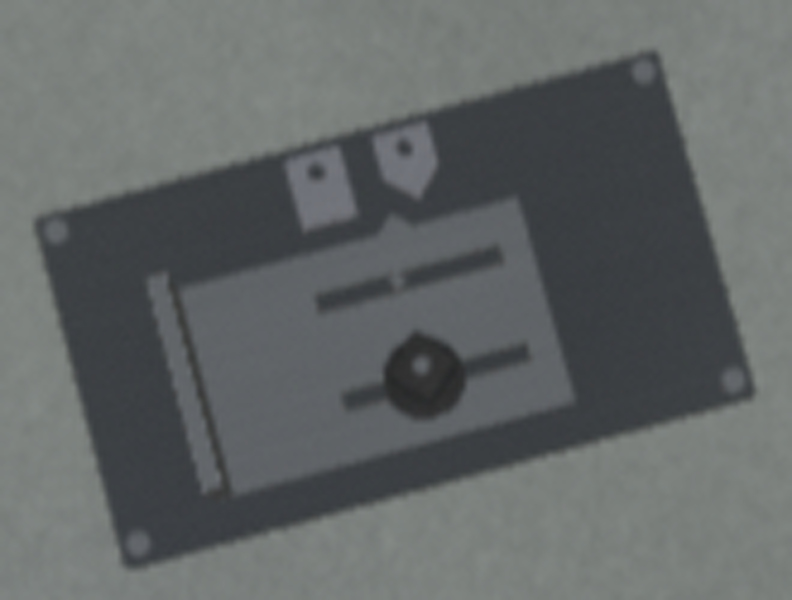

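View pics/sc.png

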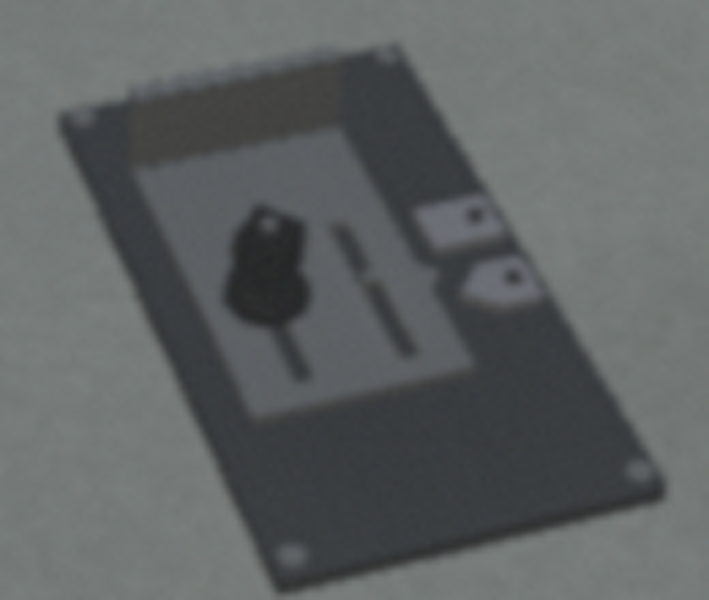

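```bash
cat > fit.py <<'E'
from h import *
from scipy.optimize import least_squares
def fitrect(n,quad,z):
    # quad px approx -> rectify on plane z
    return np.array([atz(n,q,z)[:2] for q in quad])
E
python3 - <<'E'
from fit import *
C=np.array([[.13,.165],[.13,-.155],[-.05,-.155],[-.05,.165]])
qt=np.array([(37,215),(655,50),(755,397),(128,568)])/4.8+[215,140]-0.4
s=709/130
qs=np.array([(400,42),(664,490),(280,590),(60,115)])/s+[305,185]-0.4
for n,q in(('top',qt),('side',qs)):
    W=fitrect(n,q,.012)
    f=lambda p:(np.c_[C[:,0]*np.cos(p[2])-C[:,1]*np.sin(p[2]),C[:,0]*np.sin(p[2])+C[:,1]*np.cos(p[2])]+p[:2]-W).ravel()
    r=least_squares(f,[.55,.05,0.2]);print(n,r.x,np.round(r.fun*1000,1))
P={'ptip':((421,200),(458,289)),'stip':((393,213),(437,268)),'sqmid':((327,224),(430,240)),'knobtop':((422,364),(268,222))}
for k,(a,b) in P.items():
    a=np.array(a)/4.8+[215,140]-.4;b=np.array(b)/s+[305,185]-.4
    print(k,tri([('top',a),('side',b)]),atz('top',a,.018),atz('side',b,.018))
E
```

```text
top [0.54198285 0.05180283 0.25414827] [-0.6  2.   0.7 -2.1  0.3 -1.7 -0.4  1.8]
side [0.54404058 0.05039949 0.25393137] [-0.5 -2.9  2.5 -0.1 -1.2  2.7 -0.9  0.3]
ptip [0.63107239 0.0529637  0.02155756] [0.63085671 0.05305564 0.018     ] [0.63284062 0.05692437 0.018     ]
stip [0.62383882 0.06665309 0.02248271] [0.62456271 0.06683597 0.018     ] [0.62501032 0.07147954 0.018     ]
sqmid [0.62370207 0.0998705  0.00908418] [0.61949779 0.09919383 0.018     ] [0.62418116 0.0907245  0.018     ]
knobtop [0.54281112 0.05191211 0.0680071 ] [0.54972649 0.05338405 0.018     ] [0.54972422 0.10710171 0.018     ]
```

```bash
cat >> h.py <<'E'
B=np.array([.543,.051]);YB=.254
xb=np.array([np.cos(YB),np.sin(YB)]);yb=np.array([-xb[1],xb[0]])
def tob(p): p=np.array(p)[:2]-B; return np.array([p@xb,p@yb])
def fromb(x,y): return B+x*xb+y*yb
def delta(P,yaw):  # world target TCP -> tool frame dp cm, twist z
    from scipy.spatial.transform import Rotation as Ro
    o=get_obs();R=Ro.from_euler('xyz',o['orientation']).as_matrix()
    Rt=Ro.from_euler('xyz',[np.pi,0,yaw]).as_matrix()
    print('now',np.round(o['ee_pos'],4),np.round(o['orientation'],3),'dp cm',np.round(R.T@(np.array(P)-o['ee_pos'])*100,2),'tw',np.round(Ro.from_matrix(R.T@Rt).as_rotvec(),4))
E
python3 - <<'E'
from h import *
a=[((155,275)),((213,492)),((186,384))]
for p in a:
    p=np.array(p)/4.8+[215,140]-.4; w=atz('top',p,.063);print(w,tob(w))
for p in [(132,90),(342,52),(237,71)]:
    p=np.array(p)/(709/130)+[305,185]-.4; w=atz('side',p,.063);print('side',w,tob(w))
print(proj('top',np.r_[fromb(0,0),.068]),proj('side',np.r_[fromb(0,0),.068]))
w=np.r_[fromb(.022,.110),.15];print(w);delta(w,YB-np.pi)
print(get_obs()['time_s'])
# knob head crops
im=np.load('topi.npy')[205:230,290:318];save('','k.png',cv2.resize(im,(672,600),interpolation=cv2.INTER_CUBIC)*2)
d=np.load('topd.npy');print(np.round((1.134-d[209:226:1,294:312])*1000).astype(int))
E
```

```text
[0.58669059 0.17674177 0.063     ] [0.07388488 0.11072888]
[0.48418598 0.14976545 0.063     ] [-0.03210943  0.11037521]
[0.53497937 0.16227576 0.063     ] [0.02019782 0.10972089]
side [0.48810226 0.15309905 0.063     ] [-0.02748114  0.11261778]
side [0.58965865 0.17630039 0.063     ] [0.07664679 0.10955586]
side [0.53850994 0.16460982 0.063     ] [0.02420161 0.11109291]
[[302.91609096 215.10497919]] [[353.63141386 225.59110007]]
[0.53665359 0.16299876 0.15      ]
now [0.1466 0.6076 0.2251] [ 3.142 -0.     2.905] dp cm [-48.35 -34.06   7.51] tw [ 0.      0.     -0.4908]
1.1
[[   5    3    9    6    7    3    4    6    2    5    8    3    3    4
     5    7    6    7]
 [   6    8    6    5    7    5   54   52   51   54    5   13    9    6
     6    8    2    6]
 [   6    4    7    6    6   48   51   52   52   56   51   19   14    6
     6    7    4    3]
 [   6   13    6    7   16   51   52   53   53   50   51   52   50   12
    18   10    5    3]
 [   3   11    5   14   52   52   53   55   54   59   53   54   52   53
    15   13    7    7]
 [   1    3   19   17   53   55   50   53   5
[... 395 characters left out ...]
2   55   54
    50   35   21   21]
 [  10   16   53   52   54   53   55   54   54   55   58   56   52   55
    41   22   20   15]
 [   1   18   35   45   51   53   57   56   59   56   57   50   55   48
    20   17   18   17]
 [   4   15   20   18   38   50   52   55   54   53   53   52   54   36
    23   18   18   18]
 [   1    9   19   18   19   19   45   55   53   57   54   55   45   15
    18   18   17    8]
 [   3    1   20   21   18   17   17   37   47   56   54   50   35   18
    21   14   19   12]
 [   9    9   14   19   25   18   19   18   19   43   47 1134   16   17
    20   16    6    8]
 [  10    7   10   10   23   20   19   18   19   19   21   20   22   18
    21   10   12   12]]
```

View pics/k.png

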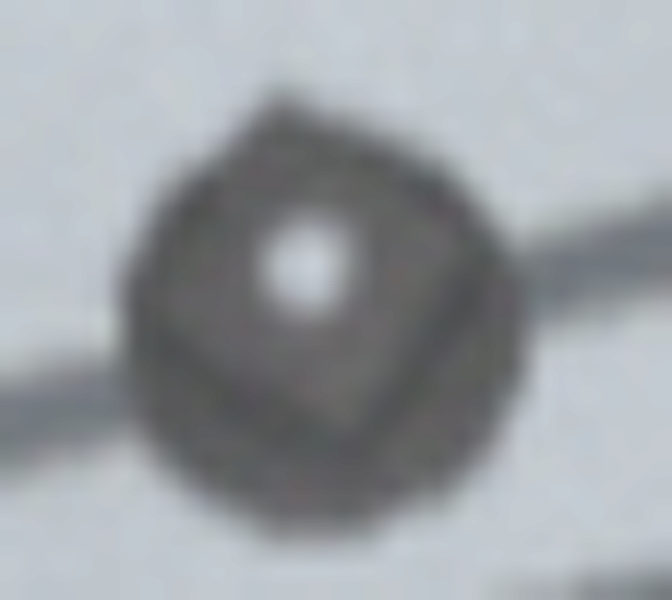

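Run:
```python
from h import *
for n in('top','side'):
    d=np.load(n+'d.npy');P=[]
    c=proj(n,np.r_[fromb(0,0),.06])[0].astype(int)
    for r in range(c[1]-14,c[1]+15):
        for q in range(c[0]-14,c[0]+15):
            if d[r,q]>0:
                w=atd(n,(q,r),d[r,q])
                if w[2]>.045 and np.hypot(*tob(w))<.035:P.append(w)
    P=np.array(P);T=P[P[:,2]>.052];print(n,len(P),len(T),'z med',np.median(T[:,2]),np.percentile(T[:,2],[10,90]))
    m=cv2.minAreaRect((P[:,:2]*1000).astype(np.float32));print(m,m[2]*np.pi/180)
    # plate/base reference
    for x,y in((.04,-.04),(.02,.05),(.1,-.1),(-.04,-.1)):
        zs=[]
        c=proj(n,np.r_[fromb(x,y),.018])[0].round().astype(int)
        for r in range(-3,4):
            for q in range(-3,4): zs.append(atd(n,(c[0]+q,c[1]+r),d[c[1]+r,c[0]+q])[2])
        print(x,y,np.median(zs))
```

```text
top 143 137 z med 0.06315619580485032 [0.06024552 0.06577346]
((541.1602172851562, 52.56406784057617), (26.302804946899414, 25.732494354248047), 56.65659713745117) 0.9888441630245173
0.04 -0.04 0.01746708796176799
0.02 0.05 0.01760843386448152
0.1 -0.1 0.012063460162760054
-0.04 -0.1 0.011674009178463729
side 145 119 z med 0.06291257727417598 [0.05451477 0.06694784]
((542.2576293945312, 50.86144256591797), (29.889461517333984, 26.893861770629883), 62.0301399230957) 1.0826301771308022
0.04 -0.04 0.018948775707023913
0.02 0.05 0.06482757110189175
0.1 -0.1 0.013046574350748852
-0.04 -0.1 0.013149118627751588
```

apply_moves:
  motion:
    - {"dp":[-6,-4.2,0],"twist":[0,0,-0.06],"grip":5}
    - {"dp":[-12,-8.5,0],"twist":[0,0,-0.12],"grip":5}
    - {"dp":[-18,-12.7,0],"twist":[0,0,-0.18],"grip":5}
    - {"dp":[-24,-17,0],"twist":[0,0,-0.24],"grip":5}
    - {"dp":[-30,-21,0],"twist":[0,0,-0.3],"grip":5}
    - {"dp":[-36,-25.5,0],"twist":[0,0,-0.36],"grip":5}
    - {"dp":[-42,-29.7,2],"twist":[0,0,-0.43],"grip":5}
    - {"dp":[-48.35,-34.06,5],"twist":[0,0,-0.49],"grip":5}
    - {"dp":[-48.35,-34.06,7.5],"twist":[0,0,-0.49],"grip":5}
    - {"dp":[-48.35,-34.06,7.5],"twist":[0,0,-0.49],"grip":5}

```text
time_s: 2.35
ee_pos: [0.5384, 0.1608, 0.1493]
orientation: [-3.141, 0.001, -2.89]
force: [-0.1, -0.3, -0.7]
opening: 0.0496
```

Run:
```python
from h import *
delta(np.r_[fromb(.022,.1105),.052],YB-np.pi)
```

```text
now [0.5384 0.1608 0.1493] [-3.141e+00  1.000e-03 -2.890e+00] dp cm [0.12 0.3  9.73] tw [-0.0002  0.0005 -0.0028]
```

apply_moves:
  motion:
    - {"dp":[0.1,0.3,3],"grip":4}
    - {"dp":[0.1,0.3,6],"grip":4}
    - {"dp":[0.1,0.3,8.5],"grip":4}
    - {"dp":[0.1,0.3,9.7],"grip":4}
    - {"dp":[0.1,0.3,9.7],"grip":4}
  newtons: 25

```text
$.motion[0]: bad value
```

Run:
```python
from h import *
a=get_image('top')[0];b=get_image('side')[0]
save('','g.png',np.hstack([cv2.resize(a[140:265,215:380],(396,300)),cv2.resize(b[150:295,290:435],(300,300))]))
o=get_obs();print(o['ee_pos'],o['force'],tob(o['ee_pos']))
```

```text
[0.53887692 0.15964947 0.14803647] [-1.27306471 -0.11672176 -0.0633787 ] [0.02331039 0.1061995 ]
```

View pics/g.png

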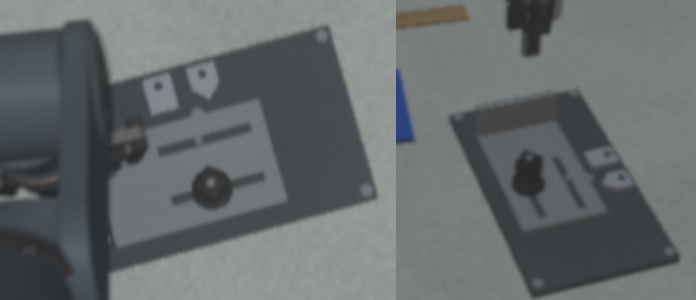

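The call was refused because each row needs a twist. The picture shows the gripper above the fence and nothing disturbed.

apply_moves:
  motion:
    - {"dp":[0.1,0.43,3],"twist":[0,0,0],"grip":4}
    - {"dp":[0.1,0.43,6],"twist":[0,0,0],"grip":4}
    - {"dp":[0.1,0.43,8.5],"twist":[0,0,0],"grip":4}
    - {"dp":[0.1,0.43,9.6],"twist":[0,0,0],"grip":4}
    - {"dp":[0.1,0.43,9.6],"twist":[0,0,0],"grip":4}
    - {"dp":[0.1,0.43,9.6],"twist":[0,0,0],"grip":4}
  newtons: 25

```text
time_s: 3.2
ee_pos: [0.5374, 0.1638, 0.0531]
orientation: [-3.141, 0.001, -2.893]
force: [0.2, -0.4, 0.4]
opening: 0.0401
```

Run:
```python
from h import *
a=get_image('top')[0];b=get_image('side')[0]
save('','g2.png',np.hstack([cv2.resize(a[140:265,215:380],(396,300)),cv2.resize(b[185:285,310:410],(300,300))]))
o=get_obs();print(o['ee_pos'],o['force'],tob(o['ee_pos']))
```

```text
[0.53748408 0.16366273 0.05312726] [-0.12792411 -0.45112222 -0.27894051] [0.02297067 0.11043398]
```

View pics/g2.png

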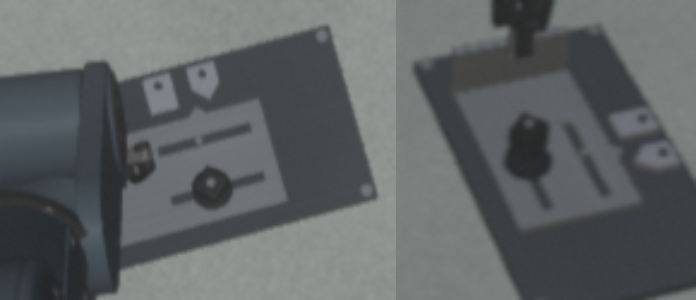

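apply_moves:
  motion:
    - {"dp":[0,0,0],"twist":[0,0,0],"grip":2}
    - {"dp":[0,0,0],"twist":[0,0,0],"grip":0.5}
    - {"dp":[0,0,0],"twist":[0,0,0],"grip":0.5}
    - {"dp":[0,0,0],"twist":[0,0,0],"grip":0.5}
    - {"dp":[0,0,0],"twist":[0,0,0],"grip":0.5}
  newtons: 25

```text
time_s: 3.92
ee_pos: [0.538, 0.1639, 0.0539]
orientation: [-3.141, 0.002, -2.893]
force: [-0.6, 1.3, 6.0]
opening: 0.0087
```

```bash
cat > look.py <<'E'
from h import *
import sys
a=get_image('top')[0];b=get_image('side')[0]
save('',sys.argv[1],np.hstack([cv2.resize(a[165:215,270:330],(480,400),interpolation=cv2.INTER_CUBIC),cv2.resize(b[220:260,365:395],(300,400),interpolation=cv2.INTER_CUBIC)]))
o=get_obs();print(o['time_s'],o['ee_pos'],o['force'],tob(o['ee_pos']),o['opening'])
E
python3 look.py l1.png
```

```text
4.025 [0.5379313  0.16387212 0.05386112] [-6.85129181e-01  2.93448890e-03  5.75674762e+00] [0.02345617 0.11052427] 0.008479352969831013
```

View pics/l1.png

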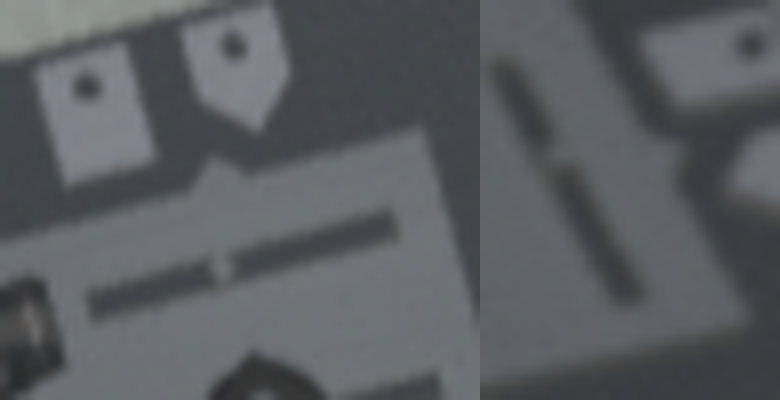

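apply_moves:
  motion:
    - {"dp":[0,-0.4,0],"twist":[0,0,0],"grip":0.5}
    - {"dp":[0,-0.8,0],"twist":[0,0,0],"grip":0.5}
    - {"dp":[0,-1.2,0],"twist":[0,0,0],"grip":0.5}
    - {"dp":[0,-1.5,0],"twist":[0,0,0],"grip":0.5}
    - {"dp":[0,-1.5,0],"twist":[0,0,0],"grip":0.5}
    - {"dp":[0,-1.5,0],"twist":[0,0,0],"grip":0.5}

```text
time_s: 4.78
ee_pos: [0.5412, 0.1499, 0.0539]
orientation: [3.141, 0.002, -2.894]
force: [-0.5, 5.2, 3.6]
opening: 0.0089
```

```bash
python3 look.py l2.png
```

```text
4.875 [0.5412211  0.14994809 0.0538813 ] [-1.90508004  4.96474101  3.75156675] [0.02314162 0.09622034] 0.008719726716573185
```

View pics/l2.png

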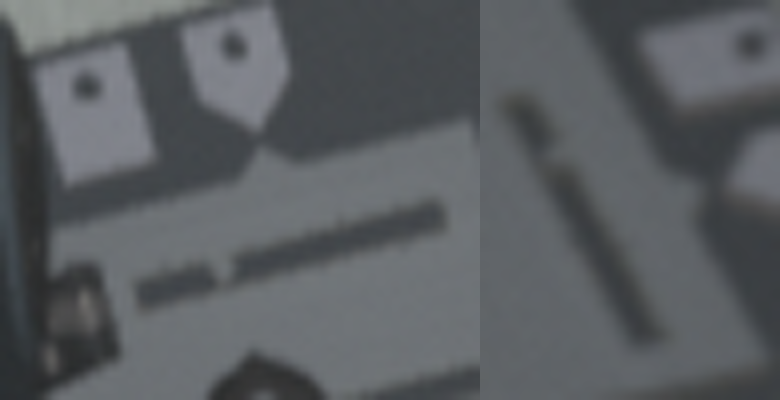

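```bash
cat > rect.py <<'E'
from h import *
import sys
def rect(n,im,x0,x1,y0,y1,z,s):
    xs=np.arange(x0,x1,s);ys=np.arange(y0,y1,s)
    X,Y=np.meshgrid(xs[::-1],ys[::-1],indexing='ij')  # rows: x down decreasing, cols: y decreasing to right
    P=np.stack([B[0]+X*xb[0]+Y*yb[0],B[1]+X*xb[1]+Y*yb[1],np.full(X.shape,z)],-1)
    q=proj(n,P).reshape(*X.shape,2).astype(np.float32)
    return cv2.remap(im,q[...,0],q[...,1],cv2.INTER_CUBIC)
A=(.06,.12,-.06,.02)
ims=[]
for n in('top','side'):
    I=np.mean([get_image(n)[0].astype(np.float32) for _ in range(2)],0)
    r=np.clip(rect(n,I,*A,.018,.00015)*1.5,0,255).astype(np.uint8)
    for y in np.arange(-.06,.02,.01): cv2.line(r,(int((.02-y)/.00015),0),(int((.02-y)/.00015),6),(255,0,0),1)
    ims.append(cv2.resize(r,(533,400))[:, :])
save('',sys.argv[1],np.vstack([i[:300] if 0 else cv2.resize(i,(400,300)) for i in ims]))
E
python3 rect.py r1.png
```

```text
(no output)
```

View pics/r1.png

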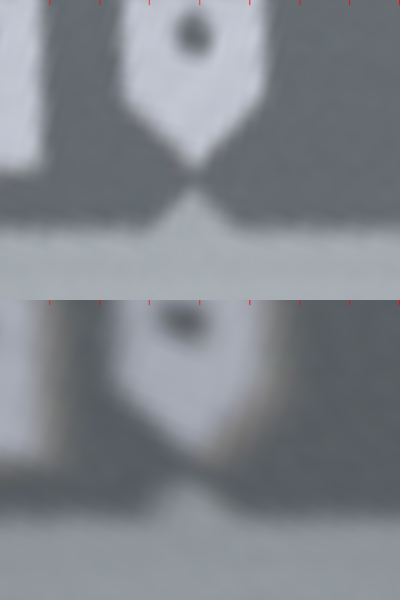

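Rectified view at 0.2 mm per px: both tips are at about column 194 in the top view, and within about 0.6 mm in the side view. Releasing.

apply_moves:
  motion:
    - {"dp":[0,0,0],"twist":[0,0,0],"grip":3.5}
    - {"dp":[0,0,0],"twist":[0,0,0],"grip":3.5}
    - {"dp":[0,0,0],"twist":[0,0,0],"grip":3.5}
    - {"dp":[0,0,-4],"twist":[0,0,0],"grip":4.5}
    - {"dp":[0,0,-9],"twist":[0,0,0],"grip":5}
    - {"dp":[0,0,-9],"twist":[0,0,0],"grip":5}
    - {"dp":[0,0,-9],"twist":[0,0,0],"grip":5}

```text
time_s: 5.95
ee_pos: [0.5407, 0.1497, 0.1437]
orientation: [3.141, 0.001, -2.894]
force: [-0.5, 0.6, -0.1]
opening: 0.0497
```

```bash
python3 rect.py r2.png
python3 - <<'E'
from h import *
o=get_obs();print(o['time_s'],o['force'],o['wrist_torque'],o['joint_positions'])
for k in range(-3,4):
    yaw=.989+k*np.pi/2; print(k,yaw);delta([.5425,.0515,.14],yaw)
E
```

```text
6.15 [ 0.13209762  0.9656522  -0.46718117] [ 0.04054457 -0.00225411 -0.02403542] [ 7.07734836e-02  5.52926322e-01  1.67334299e+00  6.40301375e-04
  9.16796102e-01 -1.74820551e+00]
-3 -3.72338898038469
now [0.5401 0.1497 0.1425] [ 3.141e+00 -1.000e-03 -2.894e+00] dp cm [ 2.18 -9.58  0.24] tw [ 2.000e-04 -1.600e-03  8.296e-01]
-2 -2.1525926535897932
now [0.5401 0.1497 0.1425] [ 3.141e+00 -1.000e-03 -2.894e+00] dp cm [ 2.18 -9.58  0.24] tw [ 0.0012 -0.001  -0.7412]
-1 -0.5817963267948966
now [0.5401 0.1497 0.1425] [ 3.141e+00 -1.000e-03 -2.894e+00] dp cm [ 2.18 -9.58  0.24] tw [ 2.000e-03  2.000e-04 -2.312e+00]
0 0.989
now [0.5401 0.1497 0.1425] [ 3.141e+00 -1.000e-03 -2.894e+00] dp cm [ 2.18 -9.58  0.24] tw [-1.3000e-03 -1.5000e-03  2.4004e+00]
1 2.5597963267948964
now [0.5401 0.1497 0.1425] [ 3.141e+00 -1.000e-03 -2.894e+00] dp cm [ 2.18 -9.58  0.24] tw [ 2.000e-04 -1.600e-03  8.296e-01]
2 4.130592653589793
now [0.5401 0.1497 0.1425] [ 3.141e+00 -1.000e-03 -2.894e+00] dp cm [ 2.18 -9.58  0.24] tw [ 0.0012 -0.001  -0.7412]
3 5.7013889803846896
now [0.5401 0.1497 0.1425] [ 3.141e+00 -1.000e-03 -2.894e+00] dp cm [ 2.18 -9.58  0.24] tw [ 2.000e-03  2.000e-04 -2.312e+00]
```

View pics/r2.png

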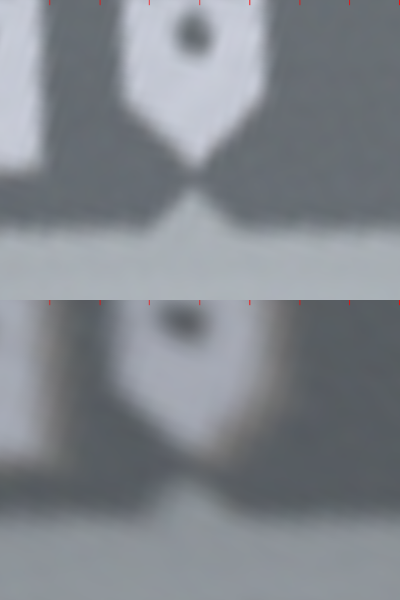

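apply_moves:
  motion:
    - {"dp":[0.5,-2.5,0],"twist":[0,0,0.17],"grip":5}
    - {"dp":[1,-5,0],"twist":[0,0,0.34],"grip":5}
    - {"dp":[1.7,-7.5,0],"twist":[0,0,0.51],"grip":5}
    - {"dp":[2.2,-9.57,0],"twist":[0,0,0.68],"grip":5}
    - {"dp":[2.2,-9.57,0],"twist":[0,0,0.83],"grip":5}
    - {"dp":[2.2,-9.57,0],"twist":[0,0,0.83],"grip":5}
    - {"dp":[2.2,-9.57,0],"twist":[0,0,0.83],"grip":5}

```text
time_s: 7.02
ee_pos: [0.5419, 0.0518, 0.1419]
orientation: [-3.141, -0.003, 2.562]
force: [1.2, 0.9, -0.8]
opening: 0.0501
```

Run:
```python
from h import *
delta([.5423,.0517,.057],.989+np.pi/2)
o=get_obs();print(o['time_s'],o['force'],o['wrist_torque'],o['joint_positions'])
```

```text
now [0.5419 0.0518 0.1419] [-3.141e+00 -3.000e-03  2.562e+00] dp cm [-0.06  0.03  8.49] tw [-0.001  -0.0025  0.0019]
7.025 [ 1.2414599   0.92340317 -0.84233585] [ 0.01203928 -0.0283225  -0.03878222] [-1.10266161e-01  5.36593513e-01  1.71325944e+00  3.02160795e-04
  8.94435743e-01 -1.10140412e+00]
```

apply_moves:
  motion:
    - {"dp":[0,0,3],"twist":[0,0,0],"grip":4.5}
    - {"dp":[0,0,6],"twist":[0,0,0],"grip":4.5}
    - {"dp":[0,0,8],"twist":[0,0,0],"grip":4.5}
    - {"dp":[0,0,8.5],"twist":[0,0,0],"grip":4.5}
    - {"dp":[0,0,8.5],"twist":[0,0,0],"grip":4.5}
  newtons: 50

```text
time_s: 7.65
ee_pos: [0.5418, 0.052, 0.0569]
orientation: [-3.141, -0.003, 2.563]
force: [0.5, 0.9, 0.7]
opening: 0.0447
```

Run:
```python
from h import *
b=get_image('side')[0]
save('','s3.png',cv2.resize(b[180:280,310:410],(600,600),interpolation=cv2.INTER_CUBIC))
o=get_obs();print(o['time_s'],o['ee_pos'],o['force'],o['wrist_torque'],o['joint_positions'])
```

```text
7.7 [0.54216903 0.05194967 0.05736004] [ 0.29756145 -0.18135397 -0.11728773] [ 0.02211944  0.00309503 -0.00715592] [-1.09846089e-01  6.75772361e-01  1.76351363e+00  3.67363159e-04
  7.04021574e-01 -1.10193820e+00]
```

View pics/s3.png

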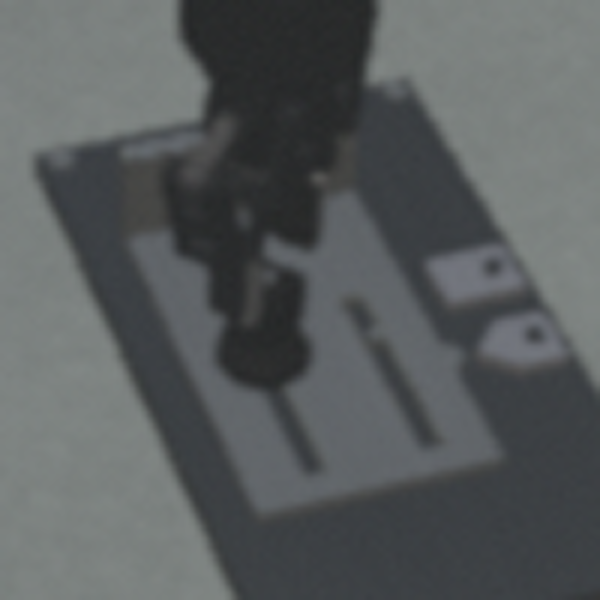

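The open fingers straddle the knob head with no contact force. Closing.

apply_moves:
  motion:
    - {"dp":[0,0,0],"twist":[0,0,0],"grip":2.4}
    - {"dp":[0,0,0],"twist":[0,0,0],"grip":2.4}
    - {"dp":[0,0,0],"twist":[0,0,0],"grip":2.4}
    - {"dp":[0,0,0],"twist":[0,0,0],"grip":2.4}
  newtons: 50

```text
time_s: 8.2
ee_pos: [0.5423, 0.0519, 0.0576]
orientation: [-3.141, -0.001, 2.563]
force: [-0.3, 0.4, 0.7]
opening: 0.0234
```

```bash
cat > st.py <<'E'
from cell import *
import numpy as np
o=get_obs();print(o['time_s'],o['ee_pos'],o['orientation'],'F',o['force'].round(2),'T',o['wrist_torque'].round(3),'q6',o['joint_positions'][5].round(4),o['opening'])
E
python3 st.py
```

```text
8.2 [0.54230167 0.05192795 0.05758544] [-3.14124463e+00 -1.24499174e-03  2.56263431e+00] F [-0.35  0.43  0.72] T [ 0.019  0.028 -0.006] q6 -1.102 0.023415695543157793
```

apply_moves:
  motion:
    - {"dp":[0,0,0.02],"twist":[0,0,0.1],"grip":2.4}
    - {"dp":[0,0,0.04],"twist":[0,0,0.2],"grip":2.4}
    - {"dp":[0,0,0.06],"twist":[0,0,0.3],"grip":2.4}
    - {"dp":[0,0,0.06],"twist":[0,0,0.3],"grip":2.4}

```text
time_s: 8.7
ee_pos: [0.5426, 0.0519, 0.0575]
orientation: [-3.141, -0.0, 2.264]
force: [-0.1, 0.9, 4.5]
opening: 0.0241
```

```bash
python3 st.py
```

```text
8.7 [0.54261421 0.05186838 0.05745892] [-3.14147001e+00 -4.75650109e-04  2.26366863e+00] F [-0.09  0.87  4.55] T [-0.063  0.103 -0.097] q6 -0.8031 0.024149747181854125
```

apply_moves:
  motion:
    - {"dp":[0,0,0.02],"twist":[0,0,0.1],"grip":2.4}
    - {"dp":[0,0,0.04],"twist":[0,0,0.2],"grip":2.4}
    - {"dp":[0,0,0.06],"twist":[0,0,0.3],"grip":2.4}

```text
time_s: 9.07
ee_pos: [0.543, 0.0517, 0.0573]
orientation: [3.141, 0.0, 1.963]
force: [-0.2, -0.6, 4.2]
opening: 0.0239
```

```bash
python3 st.py
```

```text
9.075 [0.54295371 0.05166436 0.05727407] [3.14128574e+00 2.41139754e-04 1.96269479e+00] F [-0.19 -0.58  4.17] T [-0.111  0.053  0.034] q6 -0.5019 0.023878272734461706
```

apply_moves:
  motion:
    - {"dp":[0,0,0.05],"twist":[0,0,0.1],"grip":2.4}
    - {"dp":[0,0,0.07],"twist":[0,0,0.2],"grip":2.4}
    - {"dp":[0,0,0.09],"twist":[0,0,0.3],"grip":2.4}

```text
time_s: 9.45
ee_pos: [0.543, 0.0514, 0.0568]
orientation: [3.141, 0.001, 1.662]
force: [-0.6, -0.6, 3.7]
opening: 0.0239
```

```bash
python3 st.py
```

```text
9.45 [0.54300255 0.05136971 0.05680428] [3.14108686e+00 6.57340952e-04 1.66183296e+00] F [-0.64 -0.65  3.67] T [-0.167  0.179  0.058] q6 -0.2007 0.023854929616408945
```

Free so far (0.9 rad turned, Tz≈0.05). I continue in smaller steps.

apply_moves:
  motion:
    - {"dp":[0,0,0.04],"twist":[0,0,0.08],"grip":2.4}
    - {"dp":[0,0,0.06],"twist":[0,0,0.16],"grip":2.4}

```text
time_s: 9.7
ee_pos: [0.543, 0.0511, 0.0566]
orientation: [3.141, 0.001, 1.501]
force: [-0.9, -0.8, 4.8]
opening: 0.024
```

```bash
python3 st.py
```

```text
9.7 [0.542971   0.05110105 0.05659299] [3.14095681e+00 1.02999311e-03 1.50148109e+00] F [-0.87 -0.76  4.85] T [-0.179  0.199  0.061] q6 -0.0401 0.02400751403104825
```

apply_moves:
  motion:
    - {"dp":[0,0,0.04],"twist":[0,0,0.08],"grip":2.4}
    - {"dp":[0,0,0.06],"twist":[0,0,0.16],"grip":2.4}

```text
time_s: 9.95
ee_pos: [0.5428, 0.0509, 0.0564]
orientation: [3.141, 0.001, 1.341]
force: [-1.0, -0.9, 3.9]
opening: 0.0244
```

```bash
python3 st.py
```

```text
9.95 [0.54283929 0.05087537 0.05635267] [3.14094535e+00 1.35223249e-03 1.34122585e+00] F [-1.03 -0.91  3.94] T [-0.117  0.247  0.069] q6 0.1205 0.02435581470096267
```

apply_moves:
  motion:
    - {"dp":[0,0,0.04],"twist":[0,0,0.08],"grip":2.4}
    - {"dp":[0,0,0.06],"twist":[0,0,0.16],"grip":2.4}

```text
time_s: 10.2
ee_pos: [0.5426, 0.0507, 0.0561]
orientation: [3.141, 0.002, 1.181]
force: [-1.9, 0.2, 5.0]
opening: 0.024
```

```bash
python3 st.py
```

```text
10.2 [0.54261189 0.05068707 0.05609448] [3.14098505e+00 1.69151231e-03 1.18086993e+00] F [-1.92  0.19  5.01] T [-0.093  0.266  0.025] q6 0.2811 0.02395968512580597
```

apply_moves:
  motion:
    - {"dp":[0,0,0.04],"twist":[0,0,0.08],"grip":2.4}
    - {"dp":[0,0,0.06],"twist":[0,0,0.16],"grip":2.4}

```text
time_s: 10.45
ee_pos: [0.5424, 0.0506, 0.0558]
orientation: [3.141, 0.002, 1.021]
force: [-1.3, -0.3, 4.3]
opening: 0.024
```

```bash
python3 st.py
```

```text
10.45 [0.54235345 0.05055846 0.05582861] [3.14100700e+00 2.02031637e-03 1.02053465e+00] F [-1.31 -0.34  4.28] T [-0.087  0.233  0.037] q6 0.4416 0.024043666951630415
```

apply_moves:
  motion:
    - {"dp":[0,0,0.04],"twist":[0,0,0.07],"grip":2.4}
    - {"dp":[0,0,0.06],"twist":[0,0,0.14],"grip":2.4}

```text
time_s: 10.7
ee_pos: [0.5421, 0.0505, 0.0556]
orientation: [3.141, 0.002, 0.88]
force: [-1.9, 0.1, 4.9]
opening: 0.0238
```

```bash
python3 st.py
```

```text
10.7 [0.54207805 0.05049118 0.05557967] [3.14104591e+00 2.32541950e-03 8.80372612e-01] F [-1.86  0.07  4.88] T [-0.006  0.214  0.048] q6 0.5819 0.02375096953996576
```

apply_moves:
  motion:
    - {"dp":[0,0,0.04],"twist":[0,0,0.06],"grip":2.4}
    - {"dp":[0,0,0.05],"twist":[0,0,0.1],"grip":2.4}

```text
time_s: 10.95
ee_pos: [0.5419, 0.0505, 0.0554]
orientation: [3.141, 0.003, 0.781]
force: [-0.7, 0.4, 4.7]
opening: 0.0236
```

```bash
python3 st.py
```

```text
10.95 [0.54186209 0.05049439 0.05541436] [3.14105864e+00 2.50437698e-03 7.81076063e-01] F [-0.67  0.38  4.72] T [0.101 0.208 0.015] q6 0.6813 0.02364460348300734
```

apply_moves:
  motion:
    - {"dp":[0,0,0.04],"twist":[0,0,0.06],"grip":2.4}
    - {"dp":[0,0,0.05],"twist":[0,0,0.1],"grip":2.4}

```text
time_s: 11.2
ee_pos: [0.5417, 0.0505, 0.0552]
orientation: [3.141, 0.003, 0.682]
force: [-0.7, -0.1, 4.4]
opening: 0.0242
```

```bash
python3 st.py;python3 - <<'E'
from h import *
b=get_image('side')[0]
save('','s4.png',cv2.resize(b[190:270,320:400],(600,600),interpolation=cv2.INTER_CUBIC))
E
```

```text
11.2 [0.54167515 0.05053235 0.05523498] [3.14097099e+00 2.64354840e-03 6.81743675e-01] F [-0.7  -0.11  4.41] T [ 0.054  0.199 -0.009] q6 0.7807 0.024163809501347774
```

View pics/s4.png

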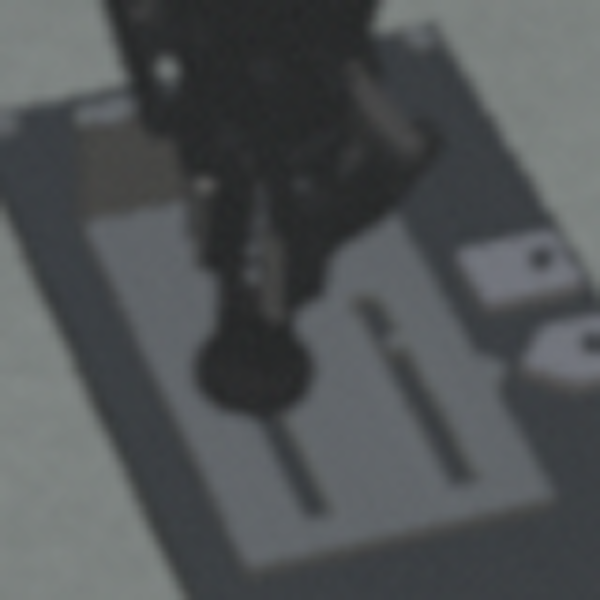

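apply_moves:
  motion:
    - {"dp":[0,0,0.04],"twist":[0,0,0.06],"grip":2.4}
    - {"dp":[0,0,0.05],"twist":[0,0,0.12],"grip":2.4}

```text
time_s: 11.5
ee_pos: [0.5415, 0.0506, 0.055]
orientation: [3.141, 0.003, 0.561]
force: [-0.5, 0.1, 4.4]
opening: 0.0243
```

```bash
python3 st.py
```

```text
11.5 [0.54146527 0.05062561 0.05501662] [3.14095715e+00 2.76754186e-03 5.61124815e-01] F [-0.45  0.09  4.37] T [0.111 0.254 0.019] q6 0.9013 0.024295931724084143
```

apply_moves:
  motion:
    - {"dp":[0,0,0.04],"twist":[0,0,0.06],"grip":2.4}
    - {"dp":[0,0,0.05],"twist":[0,0,0.12],"grip":2.4}

```text
time_s: 11.75
ee_pos: [0.5412, 0.0507, 0.0548]
orientation: [3.141, 0.003, 0.441]
force: [-0.9, 0.7, 5.9]
opening: 0.0241
```

```bash
python3 st.py
```

```text
11.75 [0.54122309 0.05072195 0.05481738] [3.14093179e+00 2.99754851e-03 4.41442818e-01] F [-0.94  0.66  5.95] T [0.065 0.253 0.11 ] q6 1.0209 0.02411891948978433
```

Torque starts to rise (0.11). Steps of 0.06 now.

apply_moves:
  motion:
    - {"dp":[0,0,0.03],"twist":[0,0,0.06],"grip":2.4}

```text
time_s: 11.88
ee_pos: [0.5411, 0.0508, 0.0548]
orientation: [3.141, 0.003, 0.382]
force: [-1.3, -0.4, 3.8]
opening: 0.0242
```

```bash
python3 st.py
```

```text
11.875 [0.54112258 0.05075877 0.05483514] [3.14070559e+00 3.04426561e-03 3.81920976e-01] F [-1.26 -0.39  3.77] T [0.038 0.114 0.066] q6 1.0806 0.02417656887535068
```

apply_moves:
  motion:
    - {"dp":[0,0,0.03],"twist":[0,0,0.06],"grip":2.4}

```text
time_s: 12.0
ee_pos: [0.541, 0.0507, 0.0548]
orientation: [3.141, 0.003, 0.322]
force: [-0.7, -0.3, 4.7]
opening: 0.0238
```

```bash
python3 st.py
```

```text
12.0 [0.54099365 0.05072801 0.05481569] [3.14052434 0.00320875 0.32229424] F [-0.74 -0.25  4.67] T [-0.002  0.197  0.061] q6 1.1404 0.023839829057170737
```

apply_moves:
  motion:
    - {"dp":[0,0,0.03],"twist":[0,0,0.08],"grip":2.4}

```text
time_s: 12.12
ee_pos: [0.5408, 0.0507, 0.0548]
orientation: [3.14, 0.003, 0.242]
force: [-0.7, -0.4, 5.2]
opening: 0.0239
```

```bash
python3 st.py
```

```text
12.125 [0.54079941 0.05071735 0.05482764] [3.14025631 0.00337532 0.24218358] F [-0.68 -0.37  5.18] T [0.038 0.213 0.042] q6 1.2206 0.023927747193009916
```

apply_moves:
  motion:
    - {"dp":[0,0,0.05],"twist":[0,0,0.05],"grip":2.4}
    - {"dp":[0,0,0.06],"twist":[0,0,0.1],"grip":2.4}

```text
time_s: 12.38
ee_pos: [0.5406, 0.0507, 0.0548]
orientation: [3.14, 0.003, 0.143]
force: [-2.7, 0.1, 7.6]
opening: 0.0239
```

```bash
python3 st.py
```

```text
12.375 [0.5406289  0.05072243 0.05479923] [3.13988721 0.00342713 0.14306133] F [-2.7   0.09  7.55] T [0.077 0.288 0.134] q6 1.3198 0.023887975777923433
```

apply_moves:
  motion:
    - {"dp":[0,0,0.01],"twist":[0,0,0.06],"grip":2.4}

```text
time_s: 12.5
ee_pos: [0.5405, 0.0508, 0.0549]
orientation: [3.14, 0.004, 0.083]
force: [-0.6, 0.5, 2.0]
opening: 0.0246
```

```bash
python3 st.py
```

```text
12.5 [0.5404553  0.05075042 0.05490288] [3.13967812 0.00354889 0.08345329] F [-0.64  0.46  2.04] T [-0.017  0.06   0.025] q6 1.3796 0.024639491643310342
```

Run:
```python
from h import *
b=get_image('side')[0];t=get_image('top')[0]
f=lambda im:np.clip(cv2.resize(im,(400,500),interpolation=cv2.INTER_CUBIC).astype(float)*2,0,255).astype(np.uint8)
save('','s5.png',np.hstack([f(b[200:260,330:378]),f(t[185:245,280:328])]))
o=get_obs();print(o['wrist_torque'],o['force'])
```

```text
[0.04198758 0.21908225 0.04765609] [-1.50057194 -0.66209449  3.56766611]
```

View pics/s5.png

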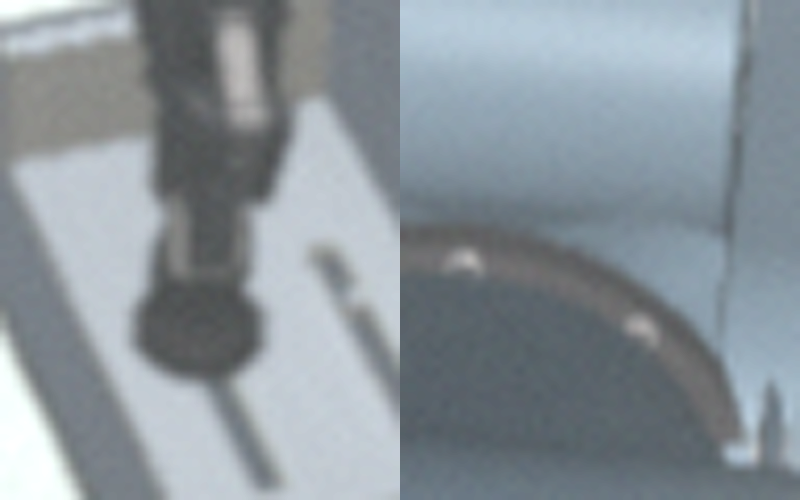

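apply_moves:
  motion:
    - {"dp":[0.1,0,0.01],"twist":[0,0,0.06],"grip":2.2}
    - {"dp":[0.1,0,0.02],"twist":[0,0,0.12],"grip":2.2}
  newtons: 70

```text
time_s: 12.85
ee_pos: [0.5408, 0.0511, 0.0549]
orientation: [3.14, 0.005, -0.035]
force: [-1.5, 1.2, 6.6]
opening: 0.0223
```

```bash
python3 st.py
```

```text
12.85 [0.54083833 0.05114164 0.0549197 ] [ 3.13966436  0.00458901 -0.03451947] F [-1.5   1.24  6.55] T [0.219 0.296 0.049] q6 1.4978 0.022267650776170957
```

Opening follows the commanded value, so my grip command was possibly too wide to squeeze properly. I command a much smaller opening to find the true contact.

apply_moves:
  motion:
    - {"dp":[0,0,0],"twist":[0,0,0],"grip":1.0}
    - {"dp":[0,0,0],"twist":[0,0,0],"grip":1.0}
  newtons: 50

```text
time_s: 13.1
ee_pos: [0.5411, 0.0516, 0.0552]
orientation: [3.14, 0.004, -0.033]
force: [0.0, 3.4, 5.5]
opening: 0.0099
```

```bash
python3 st.py
```

```text
13.1 [0.54109059 0.0516363  0.05519687] [ 3.14045222  0.00393586 -0.03346344] F [0.03 3.43 5.53] T [ 0.619  0.045 -0.031] q6 1.4963 0.009854739223717754
```

Run:
```python
from h import *
b=get_image('side')[0]
f=lambda im:np.clip(cv2.resize(im,(480,600),interpolation=cv2.INTER_CUBIC).astype(float)*2.5,0,255).astype(np.uint8)
save('','s6.png',f(b[200:260,330:378]))
o=get_obs();print(o['time_s'],o['wrist_torque'],o['force'],o['opening'])
```

```text
13.15 [ 0.59290028  0.01588579 -0.03858979] [-0.79757376  2.28393833  5.37396598] 0.010129543778583163
```

View pics/s6.png

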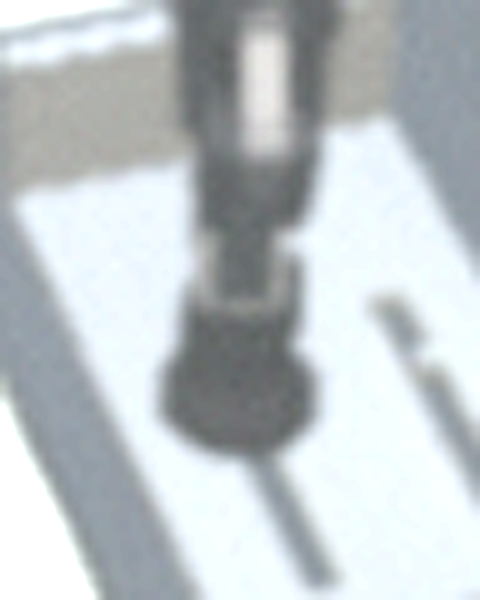

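Run:
```python
from h import *
for z in(.02,.03,.037,.05,.063): print(z,[proj('side',[.5425,y,z])[0].round(1).tolist() for y in(.035,.045,.051,.06)])
im,d=get_image('side')
for r in range(218,248,2): print(r,[ (atd('side',(c,r),d[r,c])*1000).round().astype(int).tolist() if d[r,c]>0 else None for c in(350,354,358)])
```

```text
0.02 [[353.4, 244.4], [353.0, 241.6], [352.8, 239.9], [352.5, 237.4]]
0.03 [[353.5, 241.5], [353.1, 238.7], [352.9, 237.0], [352.6, 234.5]]
0.037 [[353.6, 239.4], [353.2, 236.6], [353.0, 234.9], [352.7, 232.4]]
0.05 [[353.8, 235.5], [353.4, 232.7], [353.2, 231.1], [352.9, 228.6]]
0.063 [[353.9, 231.6], [353.6, 228.8], [353.4, 227.1], [353.0, 224.6]]
218 [[528, -4, 141], [537, -5, 142], [546, -6, 142]]
220 [[529, 4, 129], [538, 5, 127], [547, 4, 128]]
222 [[530, 15, 112], [540, 18, 109], [548, 13, 113]]
224 [[533, 39, 84], [542, 33, 89], [561, 110, 19]]
226 [[533, 41, 76], [542, 33, 83], [554, 53, 65]]
228 [[533, 39, 71], [542, 36, 74], [554, 51, 59]]
230 [[534, 42, 62], [543, 36, 67], [553, 44, 59]]
232 [[534, 42, 55], [543, 39, 58], [554, 44, 53]]
234 [[534, 41, 50], [543, 39, 51], [554, 44, 46]]
236 [[534, 42, 42], [543, 36, 47], [555, 55, 29]]
238 [[535, 51, 27], [544, 39, 38], [555, 49, 28]]
240 [[535, 44, 26], [544, 42, 28], [554, 43, 27]]
242 [[534, 38, 26], [544, 35, 28], [554, 34, 29]]
244 [[534, 37, 20], [544, 33, 24], [554, 39, 17]]
246 [[534, 32, 18], [545, 39, 10], [553, 29, 19]]
```

Evidence is conflicting: the depth suggests the fingertips rest on top of the head. I lift and look.

apply_moves:
  motion:
    - {"dp":[0,0,-1],"twist":[0,0,0],"grip":5}
    - {"dp":[0,0,-5],"twist":[0,0,0],"grip":5}
    - {"dp":[4,0,-10],"twist":[0,0,0],"grip":5}
    - {"dp":[-8,0,-13],"twist":[0,0,0],"grip":5}
    - {"dp":[-12,0,-13],"twist":[0,0,0],"grip":5}
    - {"dp":[-12,0,-13],"twist":[0,0,0],"grip":5}

```text
time_s: 13.95
ee_pos: [0.4182, 0.0559, 0.1861]
orientation: [3.14, 0.006, -0.032]
force: [0.3, 1.0, 0.4]
opening: 0.0504
```

Run:
```python
from h import *
b=get_image('side')[0];t=get_image('top')[0]
f=lambda im:np.clip(cv2.resize(im,(400,500),interpolation=cv2.INTER_CUBIC).astype(float)*2,0,255).astype(np.uint8)
save('','s7.png',np.hstack([f(b[200:260,330:378]),f(t[185:245,280:328])]))
o=get_obs();print(o['time_s'],o['ee_pos'],o['wrist_torque'],o['force'],o['opening'])
```

```text
14.05 [0.41626213 0.05633597 0.18602715] [-0.00727422 -0.0428422   0.00270124] [0.44776643 0.02814579 0.21799027] 0.049767191222014326
```

View pics/s7.png

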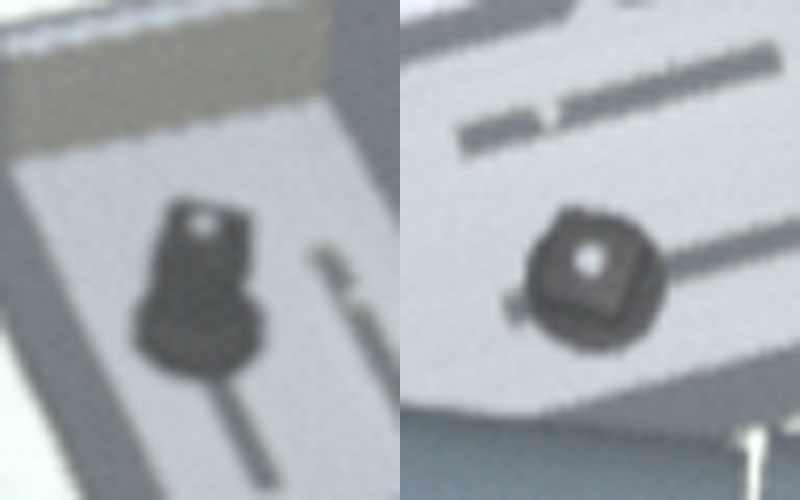

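```bash
cat > knob.py <<'E'
from h import *
for n in('top','side'):
  P=[]
  for rep in range(2):
    im,d=get_image(n)
    c=proj(n,np.r_[fromb(0,0),.06])[0].astype(int)
    for r in range(c[1]-16,c[1]+17):
        for q in range(c[0]-16,c[0]+17):
            if d[r,q]>0:
                w=atd(n,(q,r),d[r,q])
                if w[2]>.045 and np.hypot(*tob(w))<.035:P.append(w)
  P=np.array(P);T=P[P[:,2]>.054]
  m=cv2.minAreaRect((P[:,:2]*1000).astype(np.float32));print(n,len(P),'z',np.median(T[:,2]),m,np.radians(m[2]))
E
python3 knob.py; python3 rect.py r3.png
```

```text
top 287 z 0.06078807714998913 ((541.4110717773438, 52.13134002685547), (26.094011306762695, 26.634775161743164), 70.49860382080078) 1.2304327547320282
side 262 z 0.06116903293332421 ((542.4058837890625, 50.27366256713867), (33.16429138183594, 26.311391830444336), 71.1753158569336) 1.2422436078504204
```

View pics/r3.png

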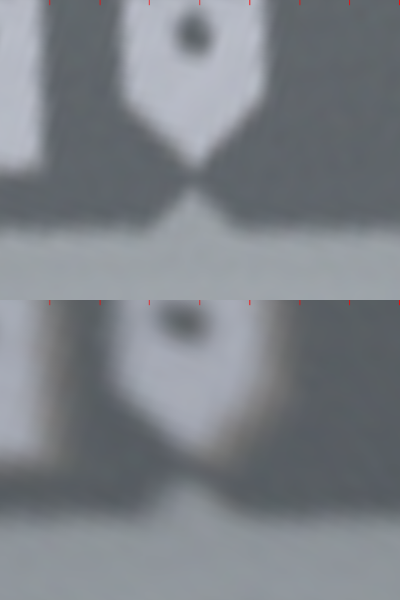

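Run:
```python
from h import *
o=get_obs();e=o['ee_pos'];print(e,o['opening'])
im,d=get_image('side')
p=proj('side',e)[0];print(p, proj('side',e-[0,0,.022]),proj('side',e+[0,0,.05]))
c=p.astype(int)
cr=im[c[1]-45:c[1]+45,c[0]-45:c[0]+45]
cr=np.clip(cv2.resize(cr,(600,600),interpolation=cv2.INTER_CUBIC).astype(float)*2,0,255).astype(np.uint8).copy()
cv2.circle(cr,(300,300),4,(255,0,0),-1);save('','f.png',cr)
pts=[]
for r in range(c[1]-45,c[1]+45):
    for q in range(c[0]-45,c[0]+45):
        if d[r,q]>0:
            w=atd('side',(q,r),d[r,q])
            if abs(w[0]-e[0])<.03 and abs(w[1]-e[1])<.07 and w[2]>.05: pts.append(w)
pts=np.array(pts);print(len(pts));
for lo in np.arange(.12,.26,.01):
    s=pts[(pts[:,2]>=lo)&(pts[:,2]<lo+.01)]
    if len(s): print(round(lo,2),len(s),s[:,:2].min(0).round(3),s[:,:2].max(0).round(3))
print(np.sort(pts[:,2])[:15])
```

```text
[0.42261651 0.05562512 0.18542986] 0.049797291490189
[302.48106736 187.86795514] [[302.77425458 195.37921531]] [[301.78933752 170.12060544]]Traceback (most recent call last):
  File "<stdin>", line 13, in <module>
  File "h.py", line 14, in atd
    o,d=ray(n,px); return o+d*dep
        ~~~^^^^^^
  File "h.py", line 8, in ray
    K,k,R,t=cam(n)
            ~~~^^^
  File "h.py", line 4, in cam
    c=camera_info(n);K=np.array([[c['fx'],0,c['cx']],[0,c['fy'],c['cy']],[0,0,1.]])
ValueError: time passes only in moves, steps and waits
```

View pics/f.png

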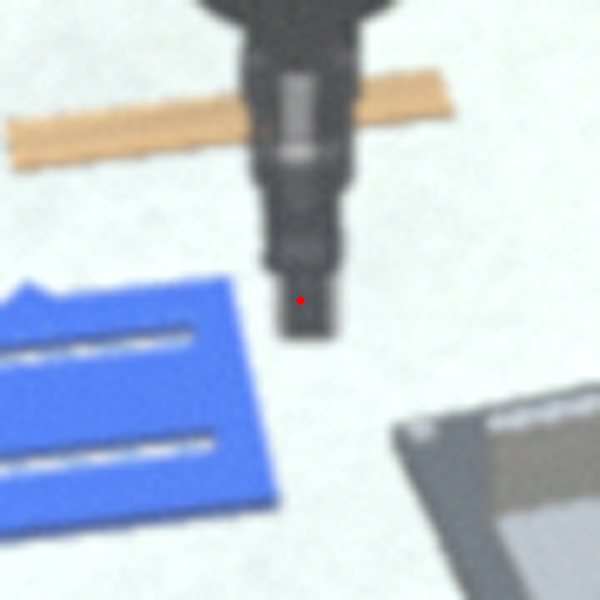

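```bash
sed -i 's/^def cam(n)/import functools\n@functools.lru_cache(None)\ndef cam(n)/' h.py
python3 - <<'E'
from h import *
o=get_obs();e=o['ee_pos'];print(o['time_s'],e,o['opening'],o['orientation'],o['joint_positions'],o['qd'].round(3))
im,d=get_image('side')
p=proj('side',e)[0];c=p.astype(int)
pts=[]
for r in range(c[1]-30,c[1]+30):
    for q in range(c[0]-30,c[0]+30):
        if d[r,q]>0:
            w=atd('side',(q,r),d[r,q])
            if abs(w[0]-e[0])<.03 and abs(w[1]-e[1])<.07 and w[2]>.08: pts.append(w)
pts=np.array(pts);print(len(pts));
for lo in np.arange(.12,.26,.01):
    s=pts[(pts[:,2]>=lo)&(pts[:,2]<lo+.01)]
    if len(s): print(round(lo,2),len(s),s[:,:2].min(0).round(3),s[:,:2].max(0).round(3))
print(np.sort(pts[:,2])[:15])
E
```

```text
14.5 [0.42237645 0.05568271 0.18541117] 0.0498712188783261 [ 3.1404584   0.00404642 -0.0335746 ] [-0.13138785  0.32987476  1.9524317  -0.00200545  0.8632035   1.47428732] [-0.001 -0.004  0.008  0.001  0.003 -0.   ]
459
0.19 11 [0.415 0.023] [0.435 0.033]
0.2 21 [0.413 0.014] [0.435 0.026]
0.21 40 [0.413 0.013] [0.437 0.08 ]
0.22 27 [0.413 0.016] [0.433 0.026]
0.23 1 [0.42  0.014] [0.42  0.014]
0.24 37 [ 0.41  -0.003] [0.436 0.034]
0.25 38 [ 0.412 -0.006] [0.436 0.027]
0.26 43 [ 0.408 -0.009] [0.441 0.029]
[0.19674149 0.19711234 0.19782298 0.19801972 0.19803808 0.19809548
 0.19863106 0.19914737 0.19934986 0.19935681 0.19965194 0.20060872
 0.20275281 0.20304323 0.20431601]
```

Run:
```python
from h import *
delta([.542,.0515,.12],1.235)
```

```text
now [0.4222 0.0557 0.1854] [ 3.14   0.004 -0.034] dp cm [1.202e+01 1.000e-02 6.490e+00] tw [-0.0017  0.0043 -1.2686]
```

apply_moves:
  motion:
    - {"dp":[2,0,0],"twist":[0,0,-0.17],"grip":5}
    - {"dp":[4,0,0],"twist":[0,0,-0.34],"grip":5}
    - {"dp":[6,0,1],"twist":[0,0,-0.52],"grip":5}
    - {"dp":[8,0,2],"twist":[0,0,-0.7],"grip":5}
    - {"dp":[10,0,3],"twist":[0,0,-0.88],"grip":5}
    - {"dp":[12,0,4],"twist":[0,0.004,-1.06],"grip":5}
    - {"dp":[12,0,5],"twist":[0,0.004,-1.24],"grip":5}
    - {"dp":[12,0,6.5],"twist":[0,0.004,-1.27],"grip":5}
    - {"dp":[12,0,6.5],"twist":[0,0.004,-1.27],"grip":5}
    - {"dp":[12,0,6.5],"twist":[0,0.004,-1.27],"grip":5}

```text
time_s: 15.8
ee_pos: [0.5417, 0.0517, 0.1199]
orientation: [-3.14, -0.001, 1.235]
force: [-0.2, -0.4, 0.1]
opening: 0.0496
```

Run:
```python
from h import *
delta([.542,.0515,.029],1.235)
print(get_obs()['time_s'])
```

```text
now [0.5417 0.0517 0.1199] [-3.140e+00 -1.000e-03  1.235e+00] dp cm [-0.01  0.05  9.09] tw [-0.0017 -0.0006  0.0001]
15.8
```

Descend in two parts, first to z=0.045, with a look.

apply_moves:
  motion:
    - {"dp":[0,0,3],"twist":[0,0,0],"grip":5}
    - {"dp":[0,0,6],"twist":[0,0,0],"grip":5}
    - {"dp":[0,0,7.5],"twist":[0,0,0],"grip":5}
    - {"dp":[0,0,7.5],"twist":[0,0,0],"grip":5}

```text
time_s: 16.3
ee_pos: [0.5412, 0.0518, 0.0444]
orientation: [-3.138, -0.0, 1.235]
force: [0.4, -0.4, -0.1]
opening: 0.0494
```

```bash
cat > fing.py <<'E'
from h import *
import sys
o=get_obs();e=o['ee_pos'];print(o['time_s'],e,o['opening'],'F',o['force'].round(2),'T',o['wrist_torque'].round(3))
im,d=get_image('side')
save('',sys.argv[1],np.clip(cv2.resize(im[195:260,325:380],(508,600),interpolation=cv2.INTER_CUBIC).astype(float)*2,0,255).astype(np.uint8))
for r in range(214,246,2): print(r,[ (atd('side',(c,r),d[r,c])*1000).round().astype(int).tolist() if d[r,c]>0 else None for c in(342,346,350,354,358,362)])
E
python3 fing.py f2.png
```

```text
16.3 [0.54120113 0.05180281 0.04438815] 0.04940188850761382 F [ 0.39 -0.35 -0.07] T [0.03  0.002 0.014]
214 [[514, 47, 110], [532, 143, 26], [543, 143, 25], [554, 148, 21], [564, 149, 20], [559, 28, 125]]
216 [[515, 56, 96], [532, 142, 20], [543, 143, 19], [553, 140, 21], [564, 142, 19], [559, 30, 117]]
218 [[515, 54, 91], [532, 134, 20], [542, 135, 19], [553, 138, 16], [563, 130, 22], [560, 35, 106]]
220 [[515, 55, 84], [532, 132, 15], [542, 127, 19], [552, 124, 21], [562, 125, 20], [573, 124, 20]]
222 [[514, 51, 81], [531, 120, 19], [541, 120, 18], [551, 118, 20], [561, 116, 21], [572, 116, 21]]
224 [[515, 51, 74], [531, 118, 14], [535, 63, 63], [546, 67, 58], [561, 111, 18], [571, 111, 18]]
226 [[515, 51, 68], [530, 105, 19], [535, 54, 64], [544, 49, 69], [554, 57, 61], [571, 104, 18]]
228 [[515, 53, 59], [529, 98, 18], [534, 49, 62], [544, 50, 61], [554, 48, 62], [570, 97, 17]]
230 [[518, 87, 22], [528, 84, 24], [534, 43, 62], [543, 42, 61], [554, 47, 57], [562, 34, 68]]
232 [[518, 86, 16], [528, 80, 20], [534, 44, 54], [543, 40, 57], [554, 48, 50], [562, 37, 59]]
234 [[517, 74, 20], [527, 75, 18], [534, 41, 49], [543, 36, 54], [554, 48, 42], [568, 72, 19]]
236 [[517, 68, 19], [526, 56, 29], [534, 45, 39], [544, 41, 42], [556, 57, 27], [566, 62, 22]]
238 [[516, 61, 19], [525, 51, 27], [535, 50, 28], [545, 46, 31], [555, 47, 30], [566, 59, 18]]
240 [[516, 54, 18], [525, 42, 29], [534, 39, 31], [544, 41, 29], [555, 44, 26], [566, 51, 18]]
242 [[515, 44, 21], [525, 42, 23], [534, 37, 26], [545, 42, 21], [554, 39, 24], [565, 44, 19]]
244 [[514, 36, 22], [524, 36, 21], [534, 36, 20], [544, 31, 25], [554, 38, 18], [564, 36, 19]]
```

View pics/f2.png

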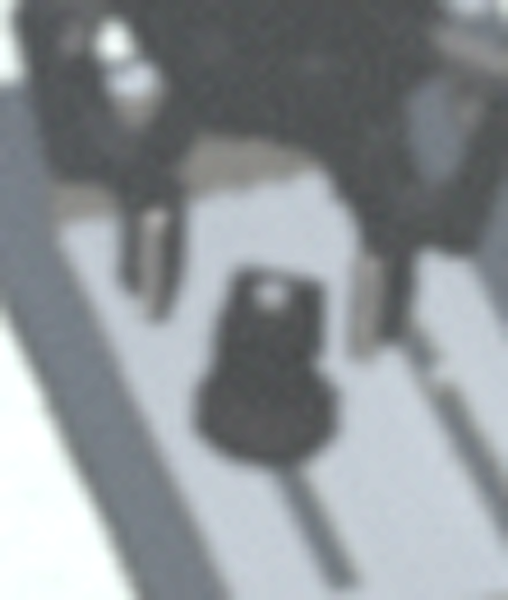

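The picture shows the fingertips at z≈58 mm (rows 228 and 232), just below the head's top, although the stated overhang would put them far lower. So the earlier grasp was too high, and I go 17 mm deeper.

apply_moves:
  motion:
    - {"dp":[0,0.03,0.6],"twist":[0,0,0],"grip":5}
    - {"dp":[0,0.03,1.2],"twist":[0,0,0],"grip":4.5}
    - {"dp":[0,0.03,1.7],"twist":[0,0,0],"grip":4.5}
    - {"dp":[0,0.03,1.7],"twist":[0,0,0],"grip":4.5}
    - {"dp":[0,0.03,1.7],"twist":[0,0,0],"grip":1}
    - {"dp":[0,0.03,1.7],"twist":[0,0,0],"grip":1}
    - {"dp":[0,0.03,1.7],"twist":[0,0,0],"grip":1}
    - {"dp":[0,0.03,1.7],"twist":[0,0,0],"grip":1}
  newtons: 50

```text
time_s: 17.35
ee_pos: [0.5423, 0.0516, 0.0283]
orientation: [-3.141, -0.001, 1.235]
force: [1.0, -0.4, 1.7]
opening: 0.0254
```

```bash
python3 st.py; python3 fing.py f3.png | head -1
```

```text
17.35 [0.54232468 0.05162243 0.02834357] [-3.14059531e+00 -8.08006937e-04  1.23469247e+00] F [ 0.97 -0.37  1.75] T [-0.066  0.01  -0.082] q6 0.2239 0.025422863282899135
17.35 [0.54232468 0.05162243 0.02834357] 0.025422863282899135 F [ 0.97 -0.37  1.75] T [-0.066  0.01  -0.082]
```

View pics/f3.png

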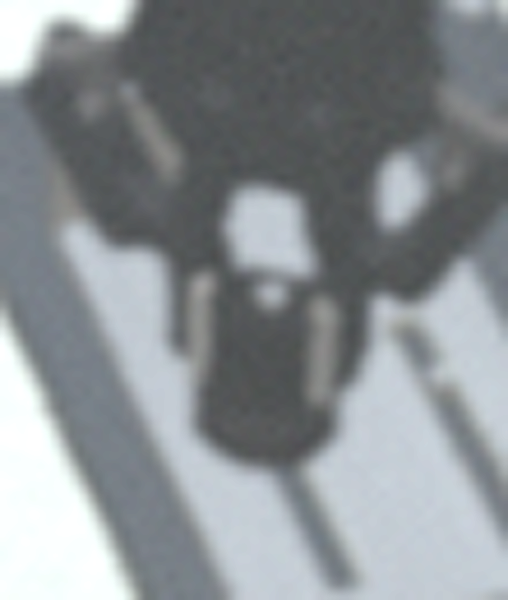

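Now the head is properly held by both pads along its full height (opening 25.4 with 1.0 commanded). I turn in small steps, reading the torque.

apply_moves:
  motion:
    - {"dp":[0,0,0.01],"twist":[0,0,0.06],"grip":1}
    - {"dp":[0,0,0.02],"twist":[0,0,0.1],"grip":1}

```text
time_s: 17.65
ee_pos: [0.5423, 0.0516, 0.0283]
orientation: [-3.141, -0.001, 1.134]
force: [0.3, -0.4, 2.5]
opening: 0.0256
```

```bash
python3 st.py
```

```text
17.65 [0.54227625 0.05163429 0.02827917] [-3.14051038e+00 -5.32874313e-04  1.13408305e+00] F [ 0.35 -0.37  2.49] T [0.051 0.092 0.106] q6 0.3248 0.02555304482030499
```

apply_moves:
  motion:
    - {"dp":[0,0,0.02],"twist":[0,0,0.06],"grip":1}

```text
time_s: 17.77
ee_pos: [0.5422, 0.0516, 0.0283]
orientation: [-3.14, -0.0, 1.073]
force: [-0.2, -0.3, 2.3]
opening: 0.0253
```

```bash
python3 st.py
```

```text
17.775 [0.54222823 0.05164244 0.02825657] [-3.14049958e+00 -2.65293823e-04  1.07323389e+00] F [-0.17 -0.33  2.28] T [0.079 0.09  0.224] q6 0.386 0.02534459866809657
```

Climbing: 0.106 → 0.224.

apply_moves:
  motion:
    - {"dp":[0,0,0.01],"twist":[0,0,0.05],"grip":1}

```text
time_s: 17.9
ee_pos: [0.5422, 0.0517, 0.0283]
orientation: [-3.141, 0.0, 1.023]
force: [0.1, -0.8, 1.0]
opening: 0.0252
```

```bash
python3 st.py
```

```text
17.9 [0.54217994 0.051675   0.02825712] [-3.14058934e+00  1.70514929e-05  1.02268262e+00] F [ 0.13 -0.79  0.98] T [0.106 0.025 0.169] q6 0.4371 0.02517376857373389
```

apply_moves:
  motion:
    - {"dp":[0,0,0.01],"twist":[0,0,0.05],"grip":1}

```text
time_s: 18.02
ee_pos: [0.5422, 0.0517, 0.0283]
orientation: [-3.141, 0.0, 0.972]
force: [0.1, 0.1, 1.4]
opening: 0.0252
```

```bash
python3 st.py
```

```text
18.025 [0.54215817 0.05170155 0.02825439] [-3.14075254e+00  2.88422657e-04  9.72496169e-01] F [0.11 0.15 1.4 ] T [0.058 0.045 0.216] q6 0.4879 0.02523009760492335
```

apply_moves:
  motion:
    - {"dp":[0,0,0.01],"twist":[0,0,0.06],"grip":1}

```text
time_s: 18.15
ee_pos: [0.5421, 0.0517, 0.0283]
orientation: [-3.141, 0.001, 0.912]
force: [-0.0, -0.1, 1.4]
opening: 0.0251
```

```bash
python3 st.py
```

```text
18.15 [0.54214248 0.05169801 0.02826437] [-3.14097952e+00  5.91602148e-04  9.12192347e-01] F [-0.02 -0.06  1.43] T [0.114 0.007 0.309] q6 0.5488 0.02510185258951986
```

apply_moves:
  motion:
    - {"dp":[0,0,0.01],"twist":[0,0,0.06],"grip":1}

```text
time_s: 18.27
ee_pos: [0.5421, 0.0517, 0.0283]
orientation: [-3.141, 0.001, 0.852]
force: [-0.3, 0.5, 1.4]
opening: 0.0251
```

```bash
python3 st.py
```

```text
18.275 [0.54209141 0.05172795 0.02825643] [-3.14120644e+00  9.48580976e-04  8.52183970e-01] F [-0.32  0.52  1.39] T [0.152 0.011 0.345] q6 0.6095 0.025146918134865505
```

apply_moves:
  motion:
    - {"dp":[0,0,0.01],"twist":[0,0,0.06],"grip":1}

```text
time_s: 18.4
ee_pos: [0.5421, 0.0518, 0.0283]
orientation: [3.142, 0.001, 0.792]
force: [0.6, -0.3, 2.0]
opening: 0.0255
```

```bash
python3 st.py
```

```text
18.4 [0.54210247 0.05176666 0.02826485] [3.14158325e+00 1.21057062e-03 7.92343925e-01] F [ 0.61 -0.26  2.02] T [ 0.147 -0.016  0.364] q6 0.6702 0.02550418758337804
```

apply_moves:
  motion:
    - {"dp":[0,0,0.01],"twist":[0,0,0.07],"grip":1}

```text
time_s: 18.52
ee_pos: [0.542, 0.0518, 0.0282]
orientation: [3.141, 0.002, 0.723]
force: [-0.8, -0.6, 2.6]
opening: 0.0252
```

```bash
python3 st.py
```

```text
18.525 [0.54204404 0.05178345 0.02824064] [3.14121668e+00 1.58674872e-03 7.22540310e-01] F [-0.76 -0.56  2.63] T [0.198 0.03  0.438] q6 0.7409 0.02520024971675591
```

apply_moves:
  motion:
    - {"dp":[0,0,0.01],"twist":[0,0,0.05],"grip":1}

```text
time_s: 18.65
ee_pos: [0.542, 0.0518, 0.0282]
orientation: [3.141, 0.002, 0.673]
force: [0.4, 0.9, 0.9]
opening: 0.025
```

```bash
python3 st.py
```

```text
18.65 [0.54200635 0.05184627 0.02824108] [3.14078872e+00 1.88187985e-03 6.73489491e-01] F [0.38 0.9  0.9 ] T [0.274 0.022 0.476] q6 0.791 0.025025980582722273
```

0.476 N m while turning: firmly tight. Release, lift straight up and clear.

apply_moves:
  motion:
    - {"dp":[0,0,0],"twist":[0,0,0],"grip":1}
    - {"dp":[0,0,0],"twist":[0,0,0],"grip":5}
    - {"dp":[0,0,0],"twist":[0,0,0],"grip":5}
    - {"dp":[0,0,0],"twist":[0,0,0],"grip":5}
    - {"dp":[0,0,-3],"twist":[0,0,0],"grip":5}
    - {"dp":[0,0,-8],"twist":[0,0,0],"grip":5}
    - {"dp":[0,0,-13],"twist":[0,0,0],"grip":5}
    - {"dp":[0,0,-16],"twist":[0,0,0],"grip":5}
    - {"dp":[0,0,-16],"twist":[0,0,0],"grip":5}
    - {"dp":[0,0,-16],"twist":[0,0,0],"grip":5}

```text
time_s: 19.9
ee_pos: [0.5413, 0.0522, 0.1875]
orientation: [-3.141, 0.003, 0.673]
force: [-0.2, 0.3, -0.5]
opening: 0.0501
```

```bash
python3 st.py; python3 rect.py r4.png
python3 - <<'E'
from h import *
b=get_image('side')[0];save('','end.png',b)
E
```

```text
19.9 [0.54128823 0.0521816  0.18745311] [-3.14119233e+00  3.10214885e-03  6.73462037e-01] F [-0.15  0.33 -0.5 ] T [-0.012 -0.032 -0.006] q6 0.7902 0.05007287295387957
```

View pics/r4.png

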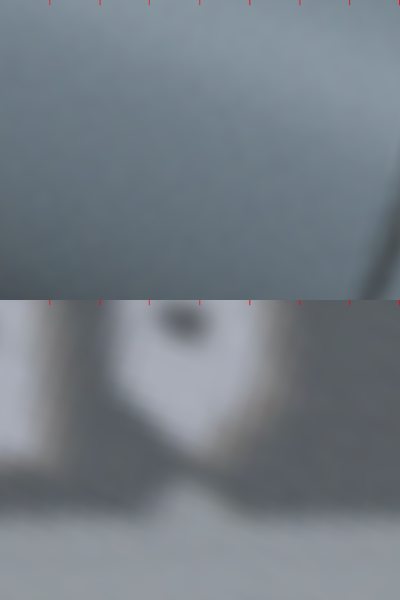

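View pics/end.png

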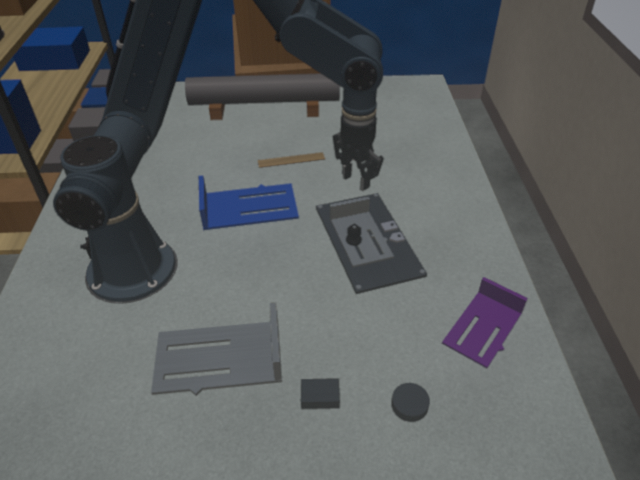

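The side view shows the pointer still on the tip (column ~187 vs ~190, as before tightening), the bystanders unmoved and the gripper clear. The arm hides the top view.

```bash
python3 -c "
from cell import *
job_done()"
```

```text
the job is handed in; nothing more can be done
```

I slid the stop about 14.5 mm along its slots until its pointer met the tip of the pointed tab. I then tightened the knob clockwise, and the torque rose steadily from 0.1 to 0.48 N m while turning, inside the 0.4–0.6 window. I released the knob, lifted clear and handed the job in at about 20 s; no verdict was reported.

**Last checks**
- **Pointer:** in the final side view it was about 0.6 mm from the tip, the same as before tightening. The arm hid the final top view. The last clear one, before the final tightening, showed the tips in line.
- **Surroundings:** the weight, block, bottle and strip looked unmoved, and the gripper was touching nothing.
- **Clamp force:** I judged it only from the wrist torque, since contact force cannot be read directly.

**What disagreed:** the fingertips stood about 14 mm behind the TCP at 50 mm opening, not 22 mm ahead as the text says. My first knob grasp was therefore too high. It turned the knob about 1.3 rad, until the foot met the plate, and then slipped off. I noticed this from the finger opening and a look, then gripped again lower before tightening.

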